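Zero the gas flow knob and set it three clicks open

TASK

Set up the shielding-gas manifold on the bench: turn its black flow knob clockwise (seen from above) until you feel it come up snug against its closed stop, without forcing it, then turn it back counter-clockwise exactly three clicks and leave it resting in that click. Then swing the yellow supply lever counter-clockwise all the way over, so that it lies in line with the manifold, and leave the other things on the bench where they are.

Things in the scene. Friction and masses are not known exactly. Their poses are not given: they have to be found in the camera images.
- manifold: Gas manifold fixed to the bench: base plate 84 x 236 mm, aluminium block 52 mm wide, 210 mm long along y, top 42 mm above the bench; gauge on its +x side, up to 67 mm high. Origin: centre of the underside; z up. Vertical axes at x = 0: knob at y = +70 mm on a grey turret (radius 36.5 mm, top 59 mm above the bench), lever at y = -70 mm.
- flow_knob: Black knob on a vertical axis; origin on the axis, 59 mm above the bench. Skirt radius 26.5 mm, up to 11 mm above the origin; on it a bar grip 50 mm long (knob x), 14 mm thick (y), from 11 to 44 mm above the origin; white line at its +x end. Clockwise from above (negative about z) closes. A click every 24 degrees, about 0.12 N m to pass one; let go, it settles in the nearest.
- knob_grip (a point): On the knob's axis at a good grip height, 95 mm above the bench; axes as the knob's. The closed stop is hidden inside, at an angle that differs each time, two to five clicks clockwise of the start: feel for it. At the stop it counts as snug from 0.16 N m (6 N at its pin); over 0.65 N m (24 N) is forcing it. The stop is click zero; three clicks back is 72 degrees counter-clockwise of it.
- knob_mark (a point): Point at the knob's foot, 30 mm from its axis along its +x (white line end), 61 mm above the bench.
- drag_pointer: Thin red tell-tale pointer under the knob, same axis and origin; needs no handling. It starts ahead (clockwise) of the knob; the turning knob pushes it ahead, its x axis then 0.22 rad clockwise of the knob's, and through it bears on the stop. It stays at the furthest closed position reached. At three clicks open the knob's x axis is 1.50 rad counter-clockwise of the pointer's.
- pointer_mark (a point): Tip of the red pointer, 30 mm from the knob's axis along the pointer's +x, 61 mm above the bench. At three clicks open it is 41 mm from knob_mark.
- supply_lever (a joint): Angle of the yellow quarter-turn lever about its vertical axis, growing counter-clockwise from above: 0 to 0.2 at the start = crosswise, pointing along the manifold's -x; pi/2 = fully open at its stop, pointing along the manifold's -y, away from the knob. About 0.08 N m to move; stays where it is left.
- lever_grip (a point): Centre of the lever's yellow sleeve, 55 mm from the lever's axis, 72 mm above the bench; its -x axis points outward along the lever. Sleeve 52 mm long (24 to 76 mm from the axis), 16 mm wide, 14 mm tall (65 to 79 mm above the bench).
- antispatter_can: Bystander: tall spray can with a yellow cap, 67 x 67 x 225 mm, standing at the back. Leave alone.
- old_mug: Bystander: white mug, 97 mm tall, front left. Leave alone.
- wrench_14: Bystander: steel combination wrench, 223 mm long, lying front right. Leave alone.
- tape_measure: Bystander: pocket tape measure with yellow face, 47 x 96 x 69 mm, front left. Leave alone.
- paint_tin_1: Bystander: small paint tin, 78 mm across, 77 mm tall, front right. Leave alone.
- tape_2: Bystander: thick roll of brown tape, 94 mm across, 48 mm tall, lying at the back right. Leave alone.

How it is judged (in metres and radians):
On the way, in this order (a step that is already met when the one before it is completed fails the run):
1. the knob is turned clockwise up against its closed stop and pressed there with at least 6 N at the internal pin (0.16 N m) (contact force between flow_knob and drag_pointer above 6 N), for 0.1 s.
2. the knob is turned back to the third click from the stop (horizontal distance between knob_mark and pointer_mark between 0.0372 and 0.0443 m), for 0.3 s.
3. the supply lever is swung fully over (value of joint supply_lever above 1.4 rad), for 0.2 s.
At the end, for the whole second after the job is handed in: The knob rests, still, at the third click back from its stop (its mark 37.2 to 44.3 mm from the pointer's mark, i.e. within about 9 degrees of that click) and the supply lever is within 10 degrees of fully open (over 1.40 rad) (all of step 2 and value of joint supply_lever above 1.4 rad and angular speed of flow_knob below 0.1 rad/s); the robot touches nothing.
It fails at once if the knob is forced against its stop with more than 24 N at the internal pin (0.65 N m) (contact force between flow_knob and drag_pointer above 24 N).
It fails at once if one of the listed bystanders is moved by more than 30 mm (distance of any of antispatter_can, old_mug, wrench_14, tape_measure, paint_tin_1, tape_2 from where it was at the start of the episode above 0.03 m).
It also fails if it takes over 72 s, if anything falls off the work surface, if the arm or the gripper's body presses on something with over 40 N, if the wrist force passes 120 N, or if a joint passes its speed limit or range.

ROBOT

A 7-joint arm with a two-finger parallel gripper is mounted at the origin on the work surface; the furniture and walls round the work are solid. World frame = base frame: x ahead of the robot, y to its left, z up, the work surface at z = 0. Lengths are in mm, angles in rad, forces in N, time in s.
With the tool pointing down it reaches from about 425 to 1025 mm from the base axis. Payload 9.4 kg.
Tool frame: the origin (TCP) lies midway between the tips of the shut fingers; the grasp point (between the pads) lies env.grasp_offset behind it (env.grasp_offset is the distance from the TCP to the grasp point, in mm); x points along the fingers, z is the direction in which the jaws open and shut, and the axes are right-handed (so a half turn about x gives the same grasp; the last joint's range is limited). The gripper opens to 93 mm and grips with 3 to 60 N. Pads are 15 mm wide; open, the fingers measure 128 mm over their backs; the gripper's body (75 mm by 188 mm) begins 65 mm behind the grasp point.
Start: joints at [-1.389, 0.599, -0.003, 1.599, 0.002, 0.943, -0.08], TCP at [185.547, 700.854, 218.618] pointing down, gripper open.
Joint ranges: [-2.57, 2.57], [-0.35, 1.97], [-1.29, 1.29], [0.11, 2.56], [-1.05, 4.19], [0.11, 1.86], [-2.63, 2.63]. Speed limits (rad/s): [2.22, 2.22, 3.01, 3.01, 3.14, 3.14, 3.14].

INTERFACE

Orientations are given as a 3x3 rotation matrix whose columns are the frame's x, y, z axes.
In Python, from cell import env, vision gives the robot as it stands.
- The arm moves only by the shell command python3 -m pendant 'ROWS' [FORCE]. ROWS is JSON, one flat list of numbers, 5 for each row, row after row: the shift along the tool's x, y, z in cm, then the turn about the tool's x in rad, then the closure, from 0 (fully open) to 1 (shut). A call has 1 to 20 rows; each row is the pose to reach, as a shift and turn from the pose measured when the call began, along the tool's axes at that moment; what a row does not reach only later rows make up. A row lasts 1/12 s, in which the tool goes at most 41.7 mm and 7.16 degrees, less where a joint would pass 70% of its speed; a pose out of reach is approached as far as the arm can. A call with a gripper value outside its range is refused whole. The fingers move at their own pace and stop on an object; FORCE is the grip in N (left out, the last holds). Time passes only in rows, so rows that repeat a pose let the fingers close. It gives the time, the measured TCP pose, the force and the opening at its end, in the units of the state.
- env.get_state(): the state, without advancing time (a new reading comes with each control period).
- vision.snapshot(name): name is "scene" or "top"; returns a dict with "frame" (480x640x3 uint8, blue, green, red), "fovy" (degrees; the focal length in pixels is half the picture's height over the tangent of half this angle, whatever the lens; pixels are square), "cx", "cy" (the principal point, pixels), "dist" ([k1, k2, p1, p2, k3] as OpenCV has them; the pictures are not rectified), "position" and "orientation" of the camera in the world. Camera axes: x right, y down, z forward; pixel columns grow to the right and rows downward; lengths in mm; the calibration is good to about 2 mm. A picture is of the moment at which its call begins. There is no depth.
- env.job_done(): hands the job in, once; it reports no verdict.
The state is a dict: "t": time; "joint_pos": joint angles; "qd": joint speeds; "joint_torque": joint torques, N m; "eef_pos": TCP position; "orientation": TCP orientation; "ft_force": force on the tool from outside, world axes, zero at the start; "torque": the same for the moment, N m; "opening": finger opening in mm.
Only numpy, scipy, OpenCV 4.12 (cv2) and the standard library are available. Lean on these libraries where they do the work, as an engineer would, in place of code of your own. Each camera call takes 0.05 s, during which the arm holds its last target.

## Working session

There is one attempt and no reset: what is moved stays moved. The work goes in short steps, Python scripts to look and compute and a shell command to move; the robot and the scene stay as the last step left them, time stands still between calls to the robot, and variables do not carry over. Pictures are saved under pics/ and viewed, and the job is handed in when it is done.

```bash
ls; mkdir -p pics; python3 - <<'E'
from cell import env, vision
import cv2
s=env.get_state()
for k,v in s.items(): print(k,v)
print(env.grasp_offset)
for n in("scene","top"):
    d=vision.snapshot(n); cv2.imwrite(f"pics/{n}0.png",d["frame"]); print({k:v for k,v in d.items() if k!="frame"})
E
```

```text
pics
t 0.0
joint_pos [-1.38871245  0.60015195 -0.00253816  1.60010269  0.00180405  0.94289709
 -0.07980588]
qd [ 0.00138577 -0.00051853 -0.00125647  0.00018301  0.00106256  0.00125471
  0.00055883]
joint_torque [-5.67757215e-04 -7.65074873e+01  1.49682172e+00 -2.52350092e+01
 -5.23887179e-02  1.69016345e-02  1.54108902e-04]
eef_pos [185.43029258 700.39312182 217.75037463]
orientation [[-2.52636873e-04 -9.66714916e-01  2.55855832e-01]
 [-1.53638634e-03  2.55855914e-01  9.66713707e-01]
 [-9.99998788e-01 -1.48865878e-04 -1.54988623e-03]]
ft_force [ 1.11492695  0.36790563 -1.0091937 ]
torque [-0.05690047  0.05185898  0.00290222]
opening 92.93028398486325
18.8
{'fovy': 51.456498991033165, 'cx': 322.8942169216003, 'cy': 237.62103846247027, 'dist': array([-0.13005591,  0.        ,  0.        ,  0.        ,  0.        ]), 'position': array([-192.45937737, -647.88229882,  777.24176459]), 'orientation': array([[ 0.62075071, -0.45433481,  0.63894322],
       [-0.78383499, -0.342527  ,  0.51795556],
       [-0.01646994, -0.82234734, -0.5687474 ]])}
{'fovy': 54.22252045785127, 'cx': 321.06276050301875, 'cy': 241.85631338050814, 'dist': array([-0.11490499,  0.        ,  0.        ,  0.        ,  0.        ]), 'position': array([ 362.46411526,  -12.7883404 , 1239.91735584]), 'orientation': array([[-0.02324733, -0.98076488,  0.19380353],
       [-0.99962074,  0.02566642,  0.00998026],
       [-0.01476253, -0.19349802, -0.98098959]])}
```

View pics/scene0.png

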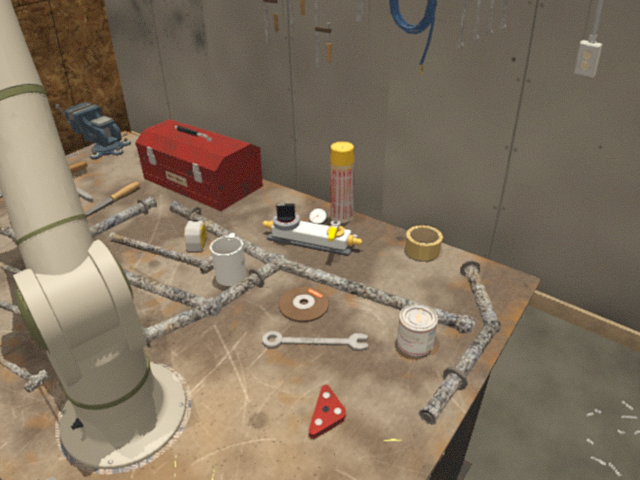

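View pics/top0.png

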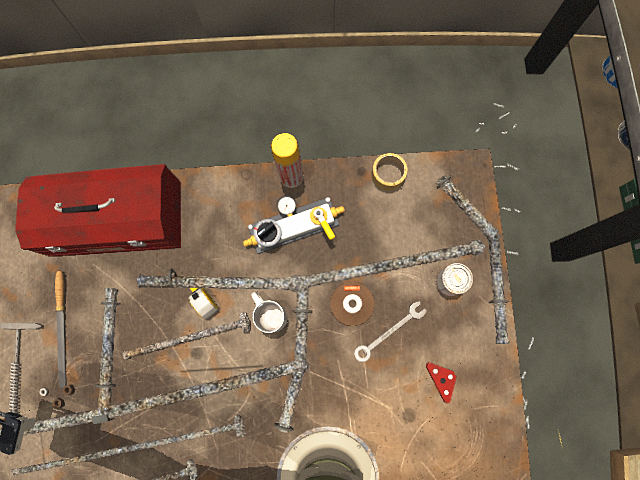

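```bash
python3 - <<'E'
import cv2
a=cv2.imread("pics/top0.png")[185:265,235:355]; cv2.imwrite("pics/topc0.png",cv2.resize(a,None,fx=6.5,fy=6.5,interpolation=cv2.INTER_CUBIC))
a=cv2.imread("pics/scene0.png")[190:260,255:370]; cv2.imwrite("pics/scenec0.png",cv2.resize(a,None,fx=6.5,fy=6.5,interpolation=cv2.INTER_CUBIC))
E
```

```text
(no output)
```

View pics/topc0.png

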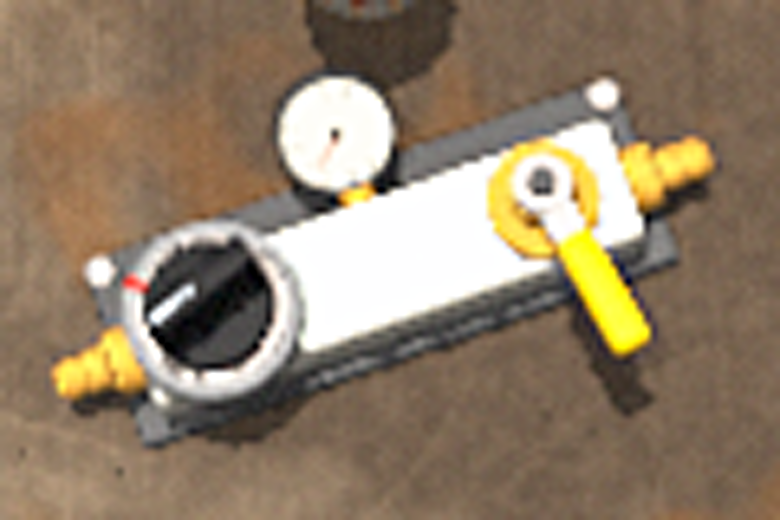

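View pics/scenec0.png

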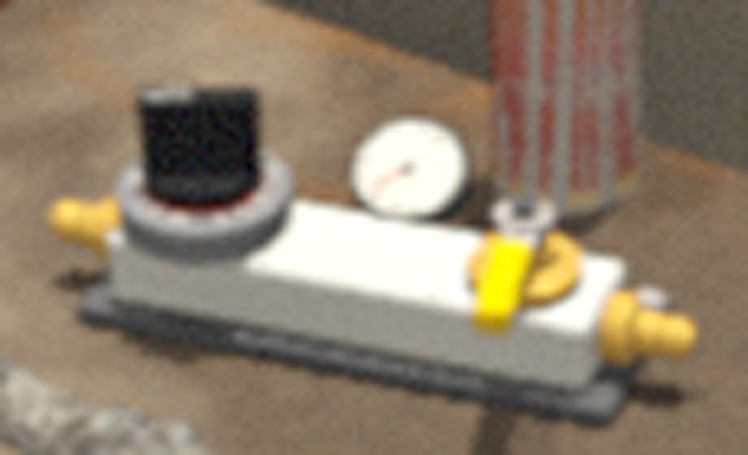

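```bash
cat > h.py <<'E'
import numpy as np, cv2
from cell import env, vision
def proj(d,P):
    f=240/np.tan(np.radians(d["fovy"]/2)); K=np.array([[f,0,d["cx"]],[0,f,d["cy"]],[0,0,1.]])
    R=d["orientation"].T; t=-R@d["position"]
    return cv2.projectPoints(np.asarray(P,float).reshape(-1,1,3),cv2.Rodrigues(R)[0],t,K,d["dist"])[0][:,0]
def m2w(p,P):
    x,y,th=p; P=np.asarray(P,float).reshape(-1,3); c,s=np.cos(th),np.sin(th)
    return np.c_[x+c*P[:,0]-s*P[:,1], y+s*P[:,0]+c*P[:,1], P[:,2]]
def crop(d,x0,y0,w,h,s,name,pts=None):
    a=cv2.resize(d["frame"][y0:y0+h,x0:x0+w],None,fx=s,fy=s,interpolation=cv2.INTER_CUBIC)
    if pts is not None:
        for q in pts: cv2.circle(a,tuple(int(v) for v in ((q-[x0,y0]+.5)*s-.5)),3,(0,0,255),1)
    cv2.imwrite("pics/"+name,a)
def uncrop(u,x0,y0,s=6.5): return (np.array(u,float)+.5)/s-.5+[x0,y0]
E
python3 - <<'E'
from h import *
from scipy.optimize import least_squares
T=vision.snapshot("top"); S=vision.snapshot("scene")
tp=[((0,70,59),(212,308)),((26,-105,42),(605,122)),((-26,-105,42),(645,235))]
sp=[((0,70,59),(205,195)),((26,-105,42),(627,262)),((-26,-105,42),(583,330)),((-26,105,42),(112,235))]
def r(p):
    a=[proj(T,m2w(p,m))[0]-uncrop(u,235,185) for m,u in tp]+[proj(S,m2w(p,m))[0]-uncrop(u,255,190) for m,u in sp]
    return np.array(a).ravel()
o=least_squares(r,[600,80,.3],x_scale=[100,100,1]); print(o.x,o.fun.round(2))
p=o.x
for c,d,x0,y0,w,h in(("top",T,235,185,120,80),("scene",S,255,190,115,70)):
    a=np.linspace(0,2*np.pi,24,endpoint=False)
    P=[(26*i,105*j,42) for i in(-1,1) for j in(-1,1)]+[(42*i,118*j,0) for i in(-1,1) for j in(-1,1)]+[(36.5*np.cos(t),70+36.5*np.sin(t),59) for t in a]+[(0,-70,79),(0,70,103)]
    crop(d,x0,y0,w,h,6.5,f"fit_{c}.png",proj(d,m2w(p,P)))
E
```

```text
[6.47098303e+02 7.32349749e+01 3.09579669e-01] [-0.75 -0.08 -0.63 -0.43 -0.26  0.19  0.46 -0.88  0.38  0.91  0.9   1.12
 -0.66  0.91]
```

View pics/fit_top.png

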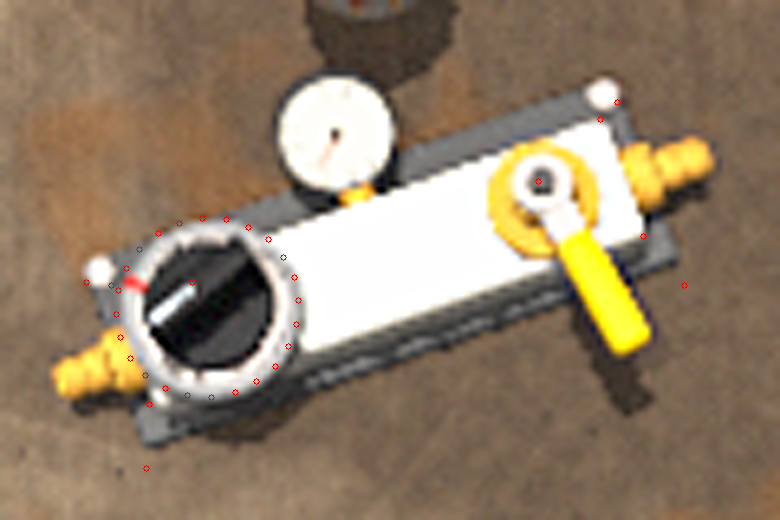

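View pics/fit_scene.png

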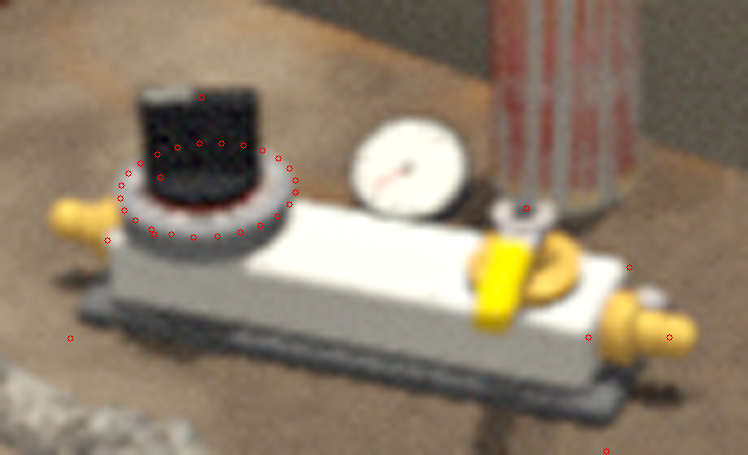

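```bash
cat >> h.py <<'E'
def ray(d,uv,z):
    f=240/np.tan(np.radians(d["fovy"]/2)); K=np.array([[f,0,d["cx"]],[0,f,d["cy"]],[0,0,1.]])
    q=cv2.undistortPoints(np.array([[uv]],float),K,d["dist"])[0,0]
    v=d["orientation"]@np.r_[q,1]; return d["position"]+v*(z-d["position"][2])/v[2]
M=[647.1,73.2,.3096]
E
python3 - <<'E'
from h import *
T=vision.snapshot("top"); S=vision.snapshot("scene")
print("knob",m2w(M,[0,70,95]),"lever",m2w(M,[0,-70,72]))
print("can base",ray(T,(292,186),0),"cap", ray(T,(285,146),225),ray(S,(342,147),225), "cap c")
crop(T,245,212,45,40,16,"k_top.png"); crop(S,268,198,40,40,16,"k_sc.png")
E
```

```text
knob [[625.7725625 139.8718862  95.       ]] lever [[668.4274375   6.5281138  72.       ]]
can base [767.17217994  76.63738143   0.        ] cap [791.3690997   75.77622806 225.        ] [790.47284317  77.35985863 225.        ] cap c
```

View pics/k_top.png

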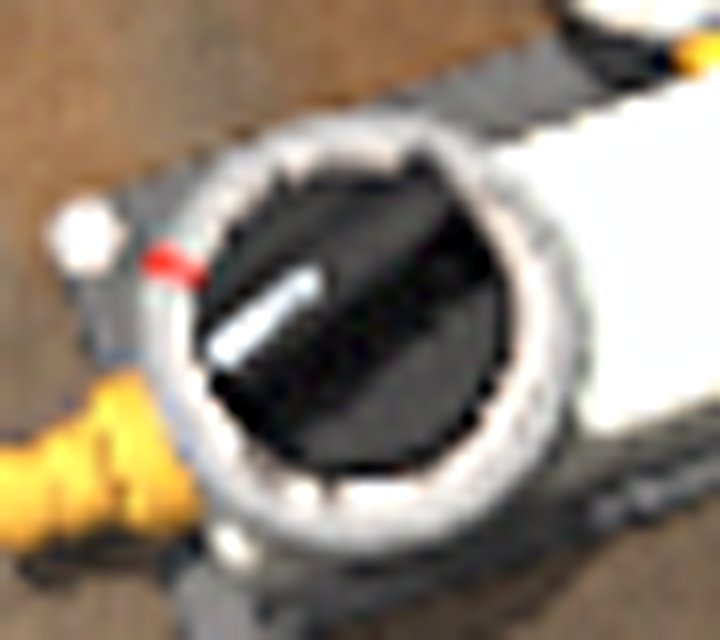

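View pics/k_sc.png

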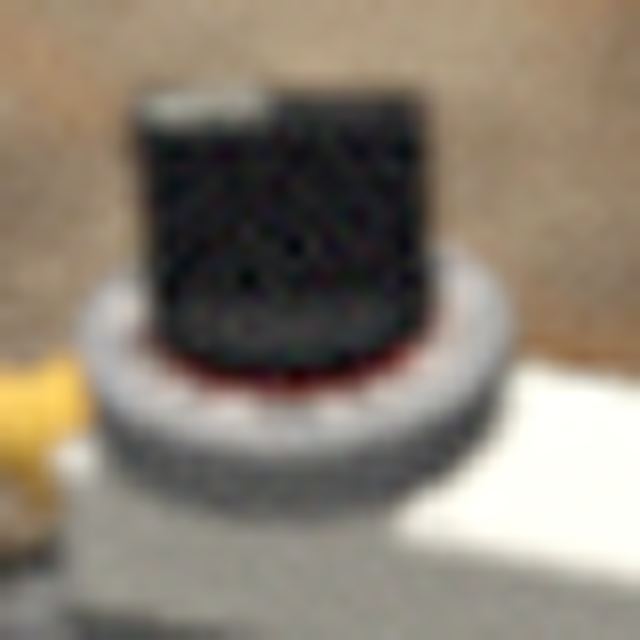

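```bash
python3 - <<'E'
from h import *
T=vision.snapshot("top")
u=lambda x,y: (245+(x+.5)/16-.5,212+(y+.5)/16-.5)
a=ray(T,u(212,355),103);b=ray(T,u(322,277),103); print(a,b, np.linalg.norm(a-b)); d=a-b; print("knob ang",np.arctan2(d[1],d[0]))
c=ray(T,u(370,330),59); print("turret c",c)
r1=ray(T,u(150,258),61); k=m2w(M,[0,70,61])[0]; print("tip dist", np.linalg.norm(r1-k),"ptr ang",np.arctan2(*(r1-k)[1::-1]))
e=a-d/np.linalg.norm(d)*25; print("bar centre from line end",e)
s=env.get_state(); O=s["orientation"]; print("tool z ang",np.arctan2(O[1,2],O[0,2]))
print(O.T@(np.array([625.8,139.9,76])-s["eef_pos"])/10, s["eef_pos"])
E
```

```text
[611.85472687 155.90964037 103.        ] [623.83570875 138.70327551 103.        ] 20.966709759301487
knob ang 2.179042188723246
turret c [624.95042076 136.760747    59.        ]
tip dist 34.45869633910747 ptr ang 1.2261269112052857
bar centre from line end [626.14044696 135.39334924 103.        ]
tool z ang 1.3120206910991679
[ 14.26073071 -56.91296328 -42.94670467] [185.52250908 700.75580833 218.42127801]
```

```bash
python3 -m pendant '[-6,0,0,0,0, -10,0,0,0,0, -10,0,0,0,0, -10,-28,-21,0.35,0, -10,-28,-21,0.35,0, -10,-28,-21,0.35,0, -10,-28,-21,0.35,0, -10,-28,-21,0.35,0, -10,-28,-21,0.35,0, -10,-28,-21,0.35,0, -10,-28,-21,0.35,0, -10,-28,-21,0.35,0, -10,-28,-21,0.35,0]'
```

```text
t: 1.43
eef_pos: [406.1, 421.5, 319.1]
orientation: [[0.002, -0.816, 0.578], [-0.001, 0.578, 0.816], [-1.0, -0.002, -0.0]]
ft_force: [-0.4, 0.1, 0.1]
opening: 92.9
```

```bash
python3 -m pendant '[0,-34.3,-10.4,0.346,0, 0,-34.3,-10.4,0.346,0, 0,-34.3,-10.4,0.346,0, 0,-34.3,-10.4,0.346,0, 0,-34.3,-10.4,0.346,0, 0,-34.3,-10.4,0.346,0, 0,-34.3,-10.4,0.346,0, 0,-34.3,-10.4,0.346,0, 0,-34.3,-10.4,0.346,0, 0,-34.3,-10.4,0.346,0, 0,-34.3,-10.4,0.346,0, 15,-34.3,-10.4,0.346,0, 15,-34.3,-10.4,0.346,0, 15,-34.3,-10.4,0.346,0, 15,-34.3,-10.4,0.346,0, 15,-34.3,-10.4,0.346,0, 15,-34.3,-10.4,0.346,0]'; python3 - <<'E'
from h import *
T=vision.snapshot("top"); S=vision.snapshot("scene")
crop(S,235,130,150,110,5,"a_sc.png"); crop(T,215,160,140,105,5,"a_top.png")
s=env.get_state(); print(s["joint_pos"],s["ft_force"],s["torque"])
E
```

```text
t: 2.85
eef_pos: [625.1, 140.2, 169.2]
orientation: [[-0.001, -0.574, 0.819], [-0.001, 0.819, 0.574], [-1.0, -0.0, -0.002]]
ft_force: [0.1, 0.0, 0.3]
opening: 93.2
[-0.47909564  0.5614721   0.25911523  1.85587533 -0.20063332  0.74565369
  0.49937123] [ 0.78901869 -0.73092952  0.74312115] [-0.08747736  0.05001177  0.01099025]
```

View pics/a_sc.png

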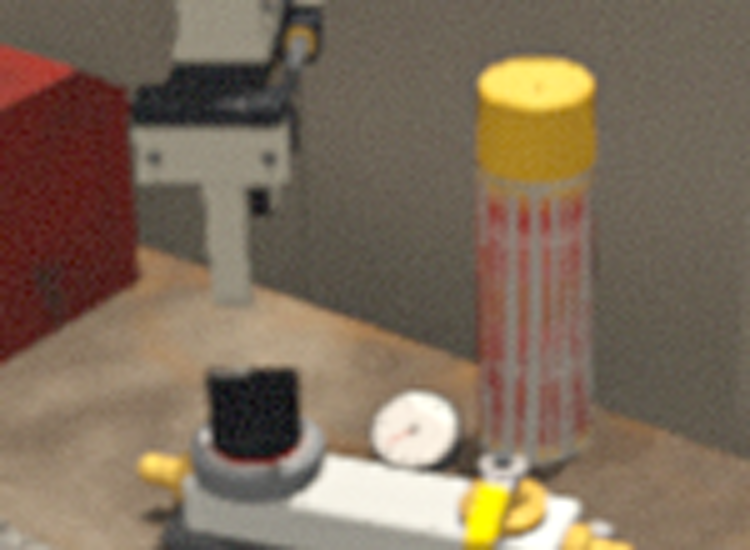

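View pics/a_top.png

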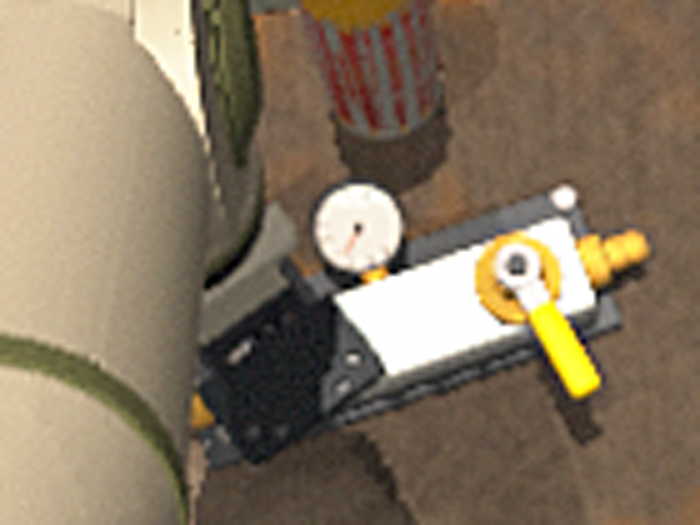

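```bash
python3 - <<'E'
from h import *
S=vision.snapshot("scene");T=vision.snapshot("top");s=env.get_state();e=s["eef_pos"];print(e)
O=s["orientation"]
for k in(-1,1): print(proj(S,e+O[:,2]*46.5*k), proj(S,e+O[:,2]*55*k))
for c in ([625.8,139.9,103],[625.5,138.3,103],[625.5,136.8,103]): print(proj(S,c),proj(T,c))
crop(S,262,160,45,75,10,"b_sc.png")
E
```

```text
[627.26942799 139.12608328 172.15411683]
[[282.37744702 190.30176245]] [[281.93876152 191.99524304]]
[[286.87727879 172.96896677]] [[287.26290581 171.48681121]]
[[285.63539158 204.64323006]] [[264.17981062 228.08904113]]
[[286.01006701 204.87605266]] [[264.8176471  228.18906947]]
[[286.432999   205.05065462]] [[265.41582555 228.17298682]]
```

View pics/b_sc.png

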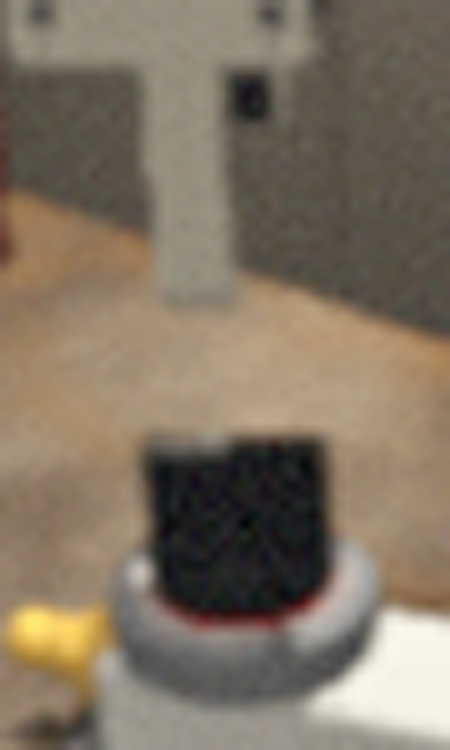

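```bash
python3 - <<'E'
from h import *
R=[]
for i in range(12):
    vision.snapshot("scene"); s=env.get_state(); R.append(np.r_[s["eef_pos"],s["ft_force"],s["torque"],s["t"]])
R=np.array(R); print(R[:,:3].round(1)); print(R.mean(0).round(3)); print(R.std(0).round(3))
E
```

```text
[[627.2 138.9 172. ]
 [627.  138.7 171.7]
 [626.8 138.5 171.4]
 [626.7 138.4 171. ]
 [626.5 138.3 170.8]
 [626.4 138.3 170.5]
 [626.3 138.2 170.3]
 [626.3 138.2 170.1]
 [626.2 138.2 170. ]
 [626.2 138.2 169.9]
 [626.2 138.2 169.8]
 [626.2 138.2 169.8]]
[ 6.26498e+02  1.38352e+02  1.70602e+02  3.11000e-01  1.21000e-01
  2.38000e-01 -5.50000e-02  3.50000e-02  1.40000e-02  3.37500e+00]
[0.321 0.225 0.74  0.465 0.464 0.541 0.023 0.022 0.021 0.173]
```

```bash
python3 -m pendant '[3,0,0,0,0, 6,0,0,0,0, 9,0,0,0,0, 9.4,0,0,0,0, 9.4,0,0,0,0, 9.4,0,0,0,0, 9.4,0,0,0,0, 9.4,0,0,0,0, 9.4,0,0,0,0]' ; python3 - <<'E'
from h import *
S=vision.snapshot("scene"); crop(S,252,160,75,75,8,"c_sc.png")
s=env.get_state(); print(s["eef_pos"],s["ft_force"],s["torque"])
E
```

```text
t: 4.4
eef_pos: [627.1, 138.3, 77.3]
orientation: [[0.004, -0.572, 0.82], [-0.001, 0.82, 0.572], [-1.0, -0.003, 0.003]]
ft_force: [0.3, -0.2, -0.5]
opening: 92.8
[626.93351049 138.2506388   77.04498341] [ 1.06644672 -0.30209356  0.01455876] [-0.05930637  0.02384818  0.0154928 ]
```

View pics/c_sc.png

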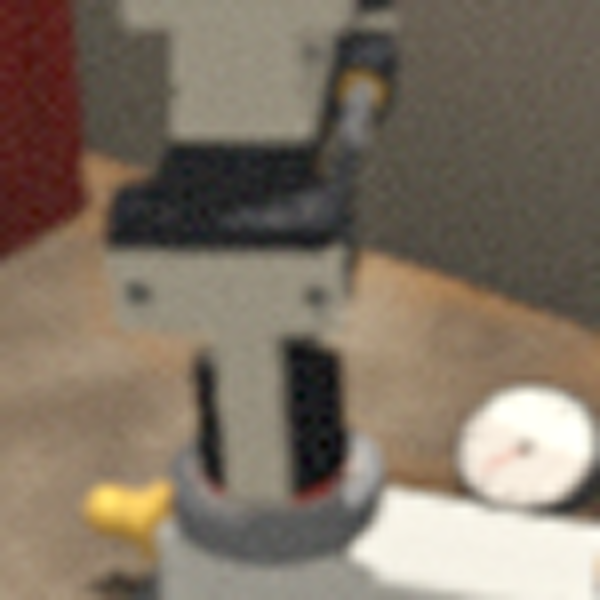

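```bash
python3 -m pendant '[0,0,0,0,1, 0,0,0,0,1, 0,0,0,0,1, 0,0,0,0,1, 0,0,0,0,1, 0,0,0,0,1, 0,0,0,0,1, 0,0,0,0,1, 0,0,0,0,1, 0,0,0,0,1]' 25; python3 - <<'E'
from h import *
s=env.get_state(); print(s["eef_pos"],s["ft_force"],s["torque"],s["opening"],s["joint_pos"][6])
E
```

```text
t: 5.28
eef_pos: [626.9, 138.3, 77.0]
orientation: [[0.003, -0.572, 0.82], [-0.001, 0.82, 0.572], [-1.0, -0.002, 0.002]]
ft_force: [0.0, -0.5, -0.0]
opening: 30.8
[626.8943636  138.26632413  77.01312548] [ 0.02062761 -0.51948097 -0.01231607] [-0.02365657  0.05568405  0.02790936] 30.77690259106709 0.5368918582650211
```

```bash
python3 -m pendant '[0,0,0,0,1, 0,0,0,0,1, 0,0,0,0,1, 0,0,0,0,1, 0,0,0,0,1]' 25; python3 - <<'E'
from h import *
s=env.get_state(); print(s["eef_pos"],s["ft_force"],s["torque"],s["opening"],s["joint_pos"])
E
```

```text
t: 5.7
eef_pos: [626.8, 138.2, 77.0]
orientation: [[0.003, -0.572, 0.82], [-0.001, 0.82, 0.572], [-1.0, -0.002, 0.002]]
ft_force: [-0.5, -0.8, -0.2]
opening: 14.4
[626.80761085 138.18338331  76.97511126] [-0.51538666 -0.83350929 -0.19158053] [-0.11819244  0.15781449  0.16821184] 14.409645814602749 [-0.44179715  0.68202905  0.20898972  1.9166522  -0.24380033  0.56438485
  0.53706421]
```

```bash
cat > q.py <<'E'
from h import *
R=[]
for i in range(4):
    vision.snapshot("scene"); s=env.get_state(); R.append(np.r_[s["eef_pos"],s["ft_force"],s["torque"]])
R=np.array(R); O=s["orientation"]
print("t",round(s["t"],2),"zang",round(np.arctan2(O[1,2],O[0,2]),3),"pos",R[-1,:3].round(1),"F",R[:,3:6].mean(0).round(2),"Mz",R[:,8].round(3),"op",round(s["opening"],1),"q7",round(s["joint_pos"][6],3))
E
python3 q.py; python3 -m pendant '[0,0,0,0.08,1, 0,0,0,0.16,1, 0,0,0,0.24,1, 0,0,0,0.32,1, 0,0,0,0.4,1, 0,0,0,0.4,1, 0,0,0,0.4,1]'; python3 q.py
```

```text
t 5.9 zang 0.609 pos [626.8 138.2  77. ] F [-0.5  -0.6   0.13] Mz [0.111 0.167 0.142 0.141] op 14.1 q7 0.537
t: 6.48
eef_pos: [625.7, 137.8, 76.9]
orientation: [[0.001, -0.208, 0.978], [-0.002, 0.978, 0.208], [-1.0, -0.002, 0.001]]
ft_force: [-4.8, -3.2, 4.4]
opening: 14.0
t 6.68 zang 0.21 pos [625.7 137.7  76.9] F [-4.74 -2.12  4.83] Mz [0.055 0.068 0.113 0.149] op 13.7 q7 0.263
```

```bash
python3 -m pendant '[0,0,0,0.08,1, 0,0,0,0.16,1, 0,0,0,0.24,1, 0,0,0,0.3,1, 0,0,0,0.3,1, 0,0,0,0.3,1]'; python3 q.py
```

```text
t: 7.18
eef_pos: [624.8, 137.8, 76.9]
orientation: [[-0.001, 0.088, 0.996], [-0.001, 0.996, -0.088], [-1.0, -0.001, -0.001]]
ft_force: [-4.4, -1.1, 5.6]
opening: 13.7
t 7.38 zang -0.088 pos [624.9 137.8  76.9] F [-4.96 -0.86  5.01] Mz [-0.148 -0.19  -0.2   -0.172] op 13.9 q7 0.056
```

```bash
sed -i 's/range(4)/range(2)/' q.py; python3 -m pendant '[0,0,0,0.05,1, 0,0,0,0.05,1]' >/dev/null; python3 q.py;  python3 -m pendant '[0,0,0,0.05,1, 0,0,0,0.05,1]' >/dev/null; python3 q.py; 
```

```text
t 7.65 zang -0.137 pos [624.7 137.8  76.9] F [-2.83 -0.71  3.63] Mz [-0.164 -0.157] op 13.7 q7 0.022
t 7.92 zang -0.184 pos [624.5 137.8  76.9] F [-3.63 -1.01  4.27] Mz [0.104 0.138] op 13.9 q7 -0.011
```

```bash
python3 -m pendant '[0,0,0,0.03,1, 0,0,0,0.03,1]' >/dev/null; python3 q.py
```

```text
t 8.18 zang -0.213 pos [624.5 137.9  77. ] F [-3.58 -0.35  3.79] Mz [0.222 0.237] op 13.8 q7 -0.032
```

```bash
python3 -m pendant '[0,0,0,0.03,1, 0,0,0,0.03,1]' >/dev/null; python3 q.py
```

```text
t 8.45 zang -0.244 pos [624.4 137.8  76.9] F [-4.02 -0.86  3.86] Mz [0.014 0.11 ] op 13.5 q7 -0.053
```

```bash
for i in 1; do python3 -m pendant '[0,0,0,0.04,1, 0,0,0,0.04,1]' >/dev/null; python3 q.py; done
```

```text
t 8.72 zang -0.283 pos [624.3 137.9  76.9] F [-4.57 -0.57  5.02] Mz [-0.    -0.064] op 13.8 q7 -0.081
```

```bash
python3 -m pendant '[0,0,0,0.04,1, 0,0,0,0.04,1]' >/dev/null; python3 q.py
```

```text
t 8.98 zang -0.322 pos [624.2 137.9  77. ] F [-4.32 -0.68  4.13] Mz [-0.014 -0.024] op 14.0 q7 -0.108
```

```bash
python3 -m pendant '[0,0,0,0.04,1, 0,0,0,0.04,1]' >/dev/null; python3 q.py
```

```text
t 9.25 zang -0.361 pos [624.1 137.9  76.9] F [-4.9  -0.32  4.91] Mz [-0.018 -0.014] op 13.8 q7 -0.136
```

```bash
python3 - <<'E'
from h import *
S=vision.snapshot("scene"); crop(S,258,175,60,60,12,"d_sc.png")
T=vision.snapshot("top"); crop(T,230,195,70,60,10,"d_top.png")
E
```

```text
(no output)
```

View pics/d_sc.png

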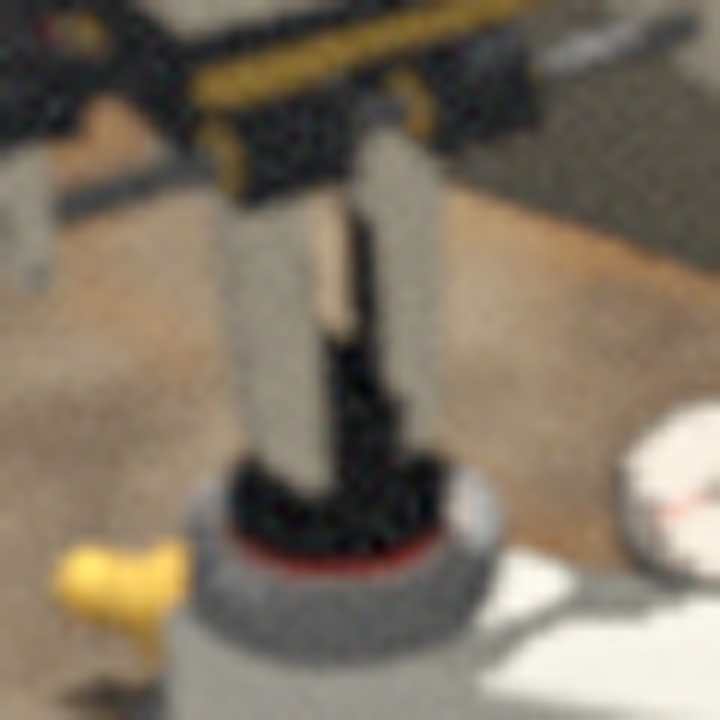

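View pics/d_top.png

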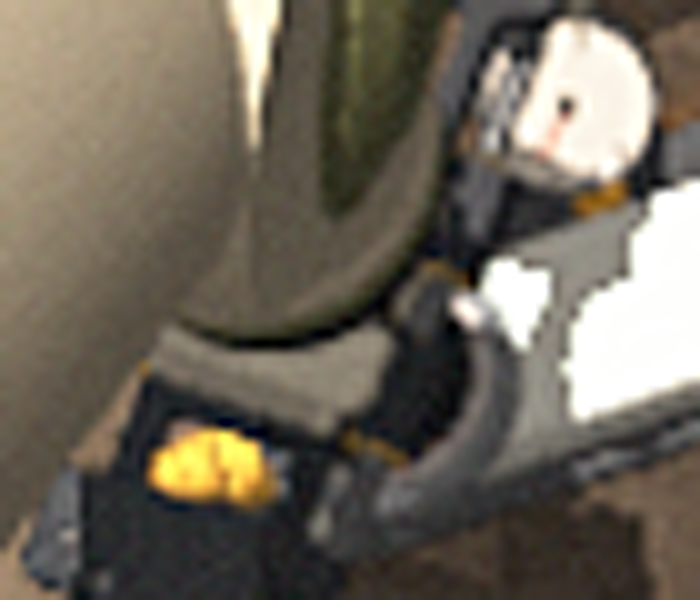

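```bash
python3 -m pendant '[0,0,0,0.04,1, 0,0,0,0.04,1]' >/dev/null; python3 q.py
```

```text
t 9.62 zang -0.4 pos [624.  138.   76.9] F [-5.02  0.29  5.24] Mz [-0.064 -0.034] op 14.1 q7 -0.164
```

```bash
python3 -m pendant '[0,0,0,0.04,1, 0,0,0,0.04,1]' >/dev/null; python3 q.py
```

```text
t 9.88 zang -0.44 pos [623.9 138.   76.9] F [-4.96 -0.28  4.51] Mz [-0.088 -0.072] op 13.7 q7 -0.192
```

```bash
python3 -m pendant '[0,0,0,0.04,1, 0,0,0,0.04,1]' >/dev/null; python3 q.py
```

```text
t 10.15 zang -0.479 pos [623.8 138.   76.9] F [-5.21  0.2   5.4 ] Mz [-0.123 -0.123] op 14.2 q7 -0.221
```

```bash
python3 -m pendant '[0,0,0,0.04,1, 0,0,0,0.04,1]' >/dev/null; python3 q.py
```

```text
t 10.42 zang -0.519 pos [623.8 138.1  76.9] F [-5.13 -0.75  4.83] Mz [-0.18  -0.192] op 13.6 q7 -0.249
```

```bash
python3 -m pendant '[0,0,0,0.04,1, 0,0,0,0.04,1]' >/dev/null; python3 q.py
```

```text
t 10.68 zang -0.558 pos [623.6 138.2  76.9] F [-4.63 -0.22  4.76] Mz [-0.066 -0.122] op 14.0 q7 -0.278
```

```bash
python3 -m pendant '[0,0,0,0.03,1, 0,0,0,0.03,1]' >/dev/null; python3 q.py
```

```text
t 10.95 zang -0.589 pos [623.6 138.2  76.9] F [-4.57 -0.42  5.29] Mz [0.087 0.103] op 13.8 q7 -0.3
```

```bash
python3 -m pendant '[0,0,0,0.02,1, 0,0,0,0.02,1]' >/dev/null; python3 q.py
```

```text
t 11.22 zang -0.61 pos [623.5 138.2  76.9] F [-5.11 -0.93  5.57] Mz [0.133 0.143] op 13.6 q7 -0.315
```

```bash
python3 -m pendant '[0,0,0,0.02,1, 0,0,0,0.02,1]' >/dev/null; python3 q.py
```

```text
t 11.48 zang -0.631 pos [623.5 138.3  76.9] F [-5.62 -0.38  4.7 ] Mz [0.252 0.239] op 13.9 q7 -0.33
```

```bash
python3 -m pendant '[0,0,0,0.02,1, 0,0,0,0.02,1]' >/dev/null; python3 q.py
```

```text
t 11.75 zang -0.653 pos [623.5 138.3  76.9] F [-4.36 -0.93  5.42] Mz [0.35  0.275] op 13.6 q7 -0.346
```

```bash
python3 -m pendant '[0,0,0,0.015,1, 0,0,0,0.015,1]' >/dev/null; python3 q.py
```

```text
t 12.02 zang -0.67 pos [623.4 138.3  76.9] F [-5.04  0.01  5.68] Mz [0.37  0.364] op 13.9 q7 -0.359
```

```bash
python3 -m pendant '[0,0,0,0.015,1, 0,0,0,0.015,1, 0,0,0,0.015,1]' >/dev/null; python3 q.py
```

```text
t 12.37 zang -0.686 pos [623.4 138.4  76.9] F [-5.14 -0.94  5.17] Mz [0.406 0.418] op 14.1 q7 -0.371
```

```bash
python3 -m pendant '[0,0,0,0.012,1, 0,0,0,0.012,1, 0,0,0,0.012,1]' >/dev/null; python3 q.py
```

```text
t 12.72 zang -0.7 pos [623.4 138.3  76.9] F [-5.1  -0.41  5.26] Mz [0.48  0.471] op 14.0 q7 -0.381
```

```bash
python3 -m pendant '[0,0,0,-0.1,1, 0,0,0,-0.2,1, 0,0,0,-0.3,1, 0,0,0,-0.4,1, 0,0,0,-0.5,1, 0,0,0,-0.6,1, 0,0,0,-0.7,1, 0,0,0,-0.8,1, 0,0,0,-0.9,1, 0,0,0,-1.0,1, 0,0,0,-1.1,1, 0,0,0,-1.2,1, 0,0,0,-1.3,1, 0,0,0,-1.35,1, 0,0,0,-1.35,1, 0,0,0,-1.35,1]' ; python3 q.py
```

```text
t: 14.05
eef_pos: [626.5, 138.4, 77.0]
orientation: [[0.002, -0.602, 0.799], [-0.001, 0.799, 0.602], [-1.0, -0.002, 0.001]]
ft_force: [6.1, -0.3, -5.1]
opening: 13.9
t 14.15 zang 0.646 pos [626.5 138.4  77. ] F [ 6.27 -0.78 -5.5 ] Mz [0.213 0.174] op 13.7 q7 0.564
```

```bash
python3 -m pendant '[0,0,0,-0.05,1, 0,0,0,-0.05,1, 0,0,0,-0.05,1]' >/dev/null; python3 q.py
```

```text
t 14.5 zang 0.693 pos [626.7 138.4  76.9] F [-0.55  0.36  0.93] Mz [-0.013 -0.061] op 13.5 q7 0.596
```

```bash
python3 -m pendant '[0,0,0,0,1, 0,0,0,0,0.6, 0,0,0,0,0.6, 0,0,0,0,0.6, 0,0,0,0,0.6, 0,0,0,0,0.6, -3,0,0,0,0.6, -6,0,0,0,0.6, -10,0,0,0,0.6, -14,0,0,0,0.6, -16,0,0,0,0.6, -16,0,0,0,0.6, -16,0,0,0,0.6]'
```

```text
t: 15.58
eef_pos: [626.7, 138.8, 238.2]
orientation: [[0.005, -0.639, 0.769], [0.0, 0.769, 0.639], [-1.0, -0.003, 0.004]]
ft_force: [-0.0, 0.1, 0.3]
opening: 37.3
```

```bash
python3 - <<'E'
from h import *
s=env.get_state(); O=s["orientation"]; e=s["eef_pos"]; print(e,np.arctan2(O[1,2],O[0,2]))
print(O.T@(np.array([600,16,238])-e)/10)
E
```

```text
[626.73391324 138.81189623 238.20691359] 0.6931124837773449
[ 6.06582029e-03 -7.73933930e+00 -9.90341650e+00]
```

```bash
python3 -m pendant '[0,-7.7,-9.9,0.33,1, 0,-7.7,-9.9,0.33,1, 0,-7.7,-9.9,0.33,1, 0,-7.7,-9.9,0.33,1, 0,-7.7,-9.9,0.33,1, 0,-7.7,-9.9,0.33,1, 0,-7.7,-9.9,0.33,1, 0,-7.7,-9.9,0.33,1]'; python3 - <<'E'
from h import *
S=vision.snapshot("scene"); crop(S,248,170,125,90,6,"e_sc.png")
T=vision.snapshot("top"); crop(T,235,185,125,90,6,"e_top.png")
print(env.get_state()["joint_pos"])
E
```

```text
t: 16.25
eef_pos: [599.8, 17.9, 237.3]
orientation: [[0.004, -0.358, 0.934], [0.0, 0.934, 0.358], [-1.0, -0.001, 0.004]]
ft_force: [0.1, -0.1, 0.7]
opening: 0.6
[-0.3740291   0.44299217  0.35927279  1.89376319 -0.20454493  0.83570962
  0.4557192 ]
```

View pics/e_sc.png

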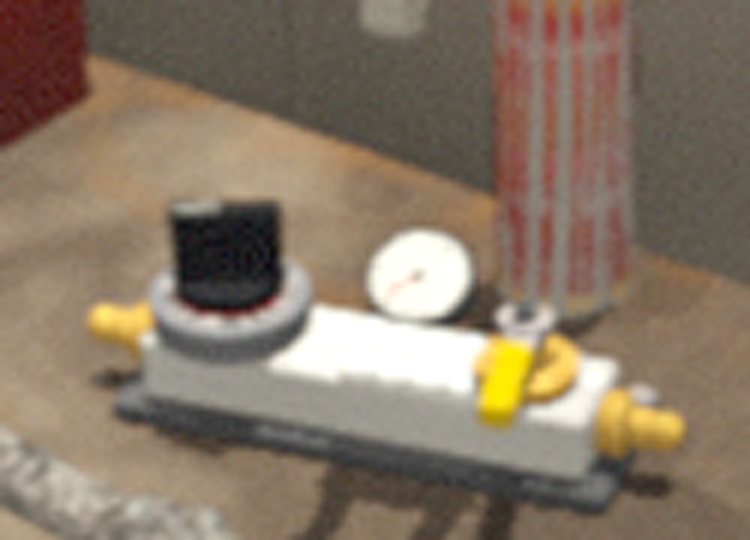

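View pics/e_top.png

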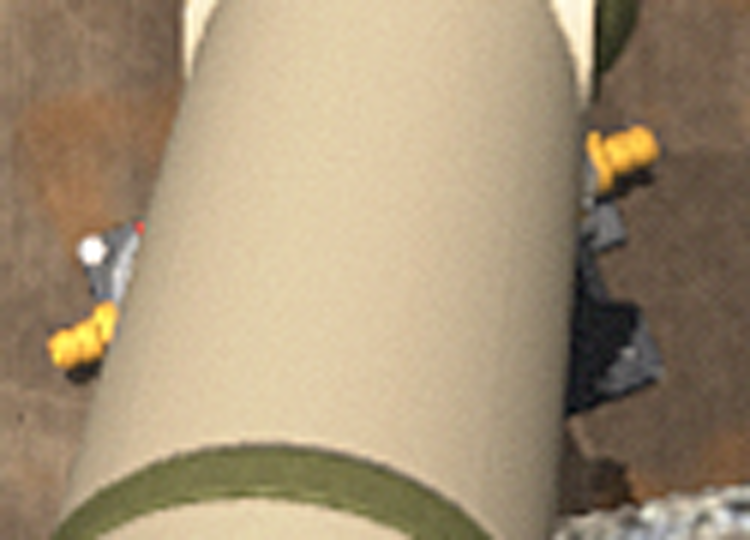

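```bash
python3 - <<'E'
from h import *
T=vision.snapshot("top")
k=np.array([625.3,137.8])
for a in (1.5,1.3,1.1,.9,.7,.5,.3): print(a,proj(T,[*(k+30*np.array([np.cos(a),np.sin(a)])),61]),proj(T,[*(k+36*np.array([np.cos(a),np.sin(a)])),61]))
crop(T,245,212,25,30,20,"f_top.png")
E
```

```text
1.5 [[255.64430832 231.37462097]] [[253.34637382 231.27603994]]
1.3 [[256.0456612  229.13810014]] [[253.83033661 228.59357626]]
1.1 [[256.88811107 227.01414617]] [[254.84287003 226.0470024 ]]
0.9 [[258.13727336 225.08639459]] [[256.34246193 223.73634481]]
0.7 [[259.74303248 223.43042533]] [[258.26887785 221.75189073]]
0.5 [[261.64158709 222.11094907]] [[260.54562924 220.17087531]]
0.3 [[263.75795858 221.17943129]] [[263.08297174 219.05469446]]
```

View pics/f_top.png

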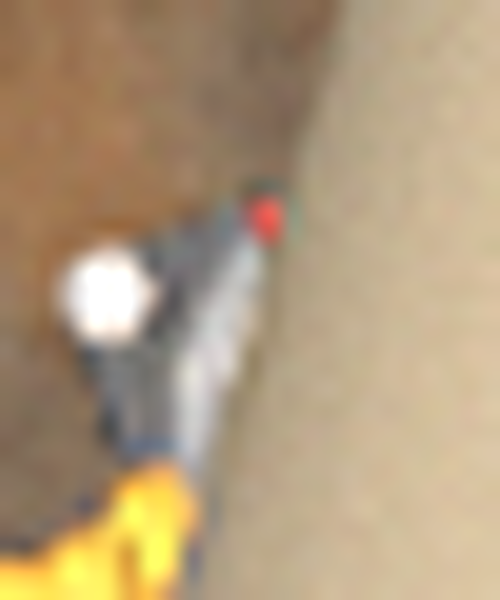

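```bash
python3 - <<'E'
from h import *
T=vision.snapshot("top");S=vision.snapshot("scene")
h=ray(T,uncrop((542,180),235,185),80); a=ray(T,uncrop((572,243),235,185),79); b=ray(T,uncrop((634,343),235,185),79)
print(h,a,b,np.linalg.norm(a[:2]-h[:2]),np.linalg.norm(b[:2]-h[:2])); d=b-h; print("lev ang",np.arctan2(d[1],d[0])%(2*np.pi), "joint",np.arctan2(d[1],d[0])%(2*np.pi)-M[2]-np.pi)
d=b-a; print(np.arctan2(d[1],d[0])%(2*np.pi))
print("scene hub",ray(S,uncrop((523,317),248,170,6),80), "sleeve end",ray(S,uncrop((497,405),248,170,6),79))
s=env.get_state();print(s["eef_pos"],s["t"])
E
```

```text
[668.87166786   5.14399724  80.        ] [643.33151695  -6.03249838  79.        ] [602.70371125 -29.18884702  79.        ] 27.878546639674337 74.5449037576371
lev ang 3.620225344292502 joint 0.16903269070270888
3.659633303722944
scene hub [663.14556867   5.42735899  80.        ] sleeve end [604.96950329 -25.37805587  79.        ]
[599.869714    16.87847701 237.93898498] 16.5
```

```bash
python3 -m pendant '[4,0,0,0,1, 8,0,0,0,1, 12,0,0,0,1, 15,0,0,0,1, 17.6,0,0,0,1, 17.6,0,0,0,1, 17.6,0,0,0,1, 17.6,0,0,0,1]'; python3 - <<'E'
from h import *
S=vision.snapshot("scene"); crop(S,308,180,75,80,9,"g_sc.png")
s=env.get_state(); O=s["orientation"]; e=s["eef_pos"]; print(e,s["ft_force"],s["joint_pos"])
z0=np.arctan2(O[1,2],O[0,2])
L=np.array([668,5.5])
for a in np.linspace(3.6,5.0,8):
    u=np.array([np.cos(a),np.sin(a)]);n=np.array([-u[1],u[0]])
    C=L+56*u-18*n; print(round(a,2),(O.T@(np.r_[C,62]-e)/10).round(2), "turn",round(-(a-np.pi-z0),2))
E
```

```text
t: 17.17
eef_pos: [601.5, 16.8, 63.2]
orientation: [[0.006, -0.356, 0.935], [0.0, 0.935, 0.356], [-1.0, -0.002, 0.006]]
ft_force: [0.8, -0.7, -0.1]
opening: 0.6
[601.80123708  16.83268651  63.7084013 ] [ 0.1012557  -1.03459257  0.48944141] [-0.27987258  0.67049033  0.23723734  2.02113429 -0.32239023  0.47749428
  0.55863299]
3.6 [ 0.18 -2.15  0.04] turn -0.09
3.8 [ 0.18 -3.32 -0.1 ] turn -0.29
4.0 [ 0.18 -4.49 -0.  ] turn -0.49
4.2 [ 0.19 -5.62  0.33] turn -0.69
4.4 [ 0.19 -6.66  0.87] turn -0.89
4.6 [ 0.2  -7.57  1.61] turn -1.09
4.8 [ 0.21 -8.31  2.52] turn -1.29
5.0 [ 0.22 -8.86  3.56] turn -1.49
```

View pics/g_sc.png

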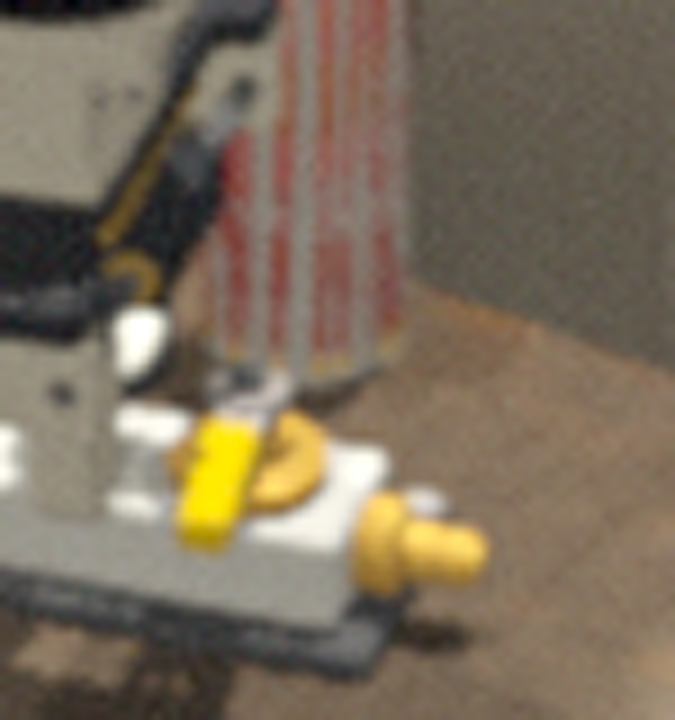

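```bash
python3 -m pendant '[0.1,-1.2,0,-0.05,1, 0.15,-2.1,0,-0.09,1, 0.2,-2.7,0,-0.19,1, 0.2,-3.3,-0.1,-0.29,1, 0.2,-3.9,-0.05,-0.39,1, 0.2,-4.5,0,-0.49,1, 0.2,-5.05,0.15,-0.59,1, 0.2,-5.6,0.3,-0.69,1, 0.2,-6.15,0.6,-0.79,1, 0.2,-6.65,0.9,-0.89,1, 0.2,-7.1,1.2,-0.99,1, 0.2,-7.55,1.6,-1.09,1, 0.2,-7.95,2.1,-1.19,1, 0.2,-8.3,2.5,-1.29,1, 0.2,-8.3,2.5,-1.29,1]'; python3 q.py; python3 - <<'E'
from h import *
S=vision.snapshot("scene"); crop(S,308,180,75,80,9,"h_sc.png")
s=env.get_state(); O=s["orientation"]; e=s["eef_pos"]; print(e,s["ft_force"],s["joint_pos"])
z0=np.arctan2(O[1,2],O[0,2])
L=np.array([668,5.5])
for a in (4.8,4.9,5.0,5.1):
    u=np.array([np.cos(a),np.sin(a)]);n=np.array([-u[1],u[0]])
    C=L+56*u-18*n; print(round(a,2),(O.T@(np.r_[C,62]-e)/10).round(2), "turn",round(-(a-np.pi-z0),2))
E
```

```text
t: 18.47
eef_pos: [656.4, -52.8, 64.3]
orientation: [[0.011, -0.996, -0.087], [-0.001, -0.087, 0.996], [-1.0, -0.011, -0.002]]
ft_force: [0.3, 0.6, 0.1]
opening: 0.3
t 18.57 zang 1.65 pos [655.4 -52.2  63.7] F [-0.25  0.12  0.42] Mz [0.012 0.007] op 0.5 q7 1.508
[655.12376737 -52.03669231  63.3830206 ] [-0.54361647 -0.43429613  0.23474471] [ 0.06895256  0.70303223 -0.11776841  1.87691304  0.14420019  0.56049726
  1.50758644]
4.8 [0.14 0.02 0.02] turn -0.01
4.9 [ 0.14 -0.55 -0.13] turn -0.11
5.0 [ 0.15 -1.14 -0.22] turn -0.21
5.1 [ 0.15 -1.72 -0.25] turn -0.31
```

View pics/h_sc.png

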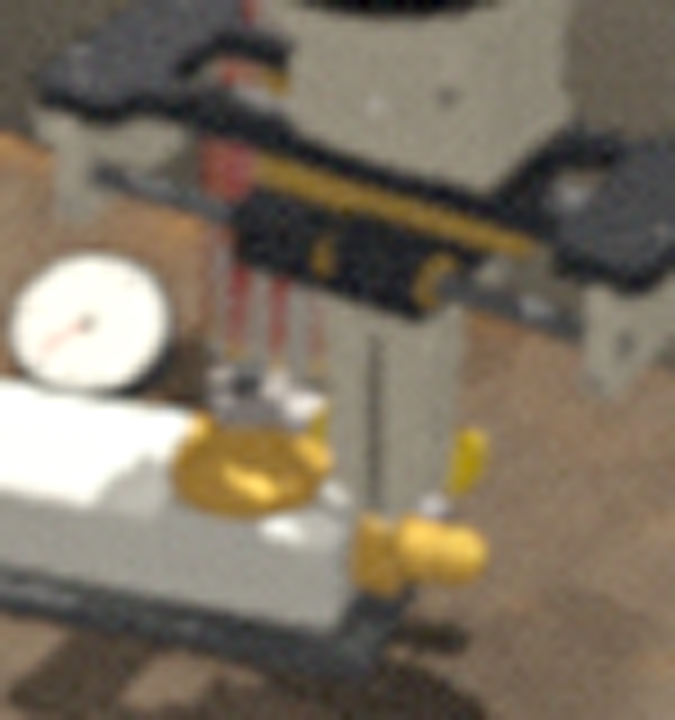

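```bash
python3 -m pendant '[0,-0.3,-0.1,-0.05,1, 0,-0.55,-0.15,-0.11,1, 0,-0.85,-0.2,-0.16,1, 0,-1.1,-0.2,-0.21,1, 0,-1.1,-0.2,-0.21,1, 0,-1.1,-0.2,-0.21,1]'; python3 q.py
```

```text
t: 19.12
eef_pos: [666.2, -53.0, 63.9]
orientation: [[0.01, -0.959, -0.283], [-0.0, -0.283, 0.959], [-1.0, -0.009, -0.003]]
ft_force: [0.3, 0.3, 0.3]
opening: 0.4
t 19.22 zang 1.858 pos [666.2 -52.9  63.8] F [ 0.33  0.04 -1.1 ] Mz [ 0.023 -0.032] op 0.3 q7 1.658
```

```bash
python3 -m pendant '[0,-0.2,0,0,1, 0,-0.4,0,0,1, 0,-0.4,0,0,1]'; python3 q.py
```

```text
t: 19.47
eef_pos: [670.1, -51.9, 63.8]
orientation: [[0.009, -0.959, -0.283], [-0.001, -0.283, 0.959], [-1.0, -0.009, -0.003]]
ft_force: [-0.6, -2.0, 0.9]
opening: 0.8
t 19.57 zang 1.858 pos [670.1 -51.8  63.8] F [-1.2  -0.92  0.06] Mz [-0.019  0.   ] op 0.4 q7 1.657
```

```bash
python3 -m pendant '[0,-0.2,0,0,1, 0,-0.3,0,0,1, 0,-0.3,0,0,1]'; python3 q.py; python3 - <<'E'
from h import *
S=vision.snapshot("scene"); crop(S,308,180,75,80,9,"i_sc.png")
E
```

```text
t: 19.82
eef_pos: [670.7, -51.7, 63.5]
orientation: [[0.005, -0.959, -0.283], [-0.002, -0.283, 0.959], [-1.0, -0.004, -0.003]]
ft_force: [-8.3, -2.4, 4.9]
opening: 0.3
t 19.92 zang 1.857 pos [670.7 -51.6  63.6] F [-7.32 -2.49  5.8 ] Mz [0.142 0.05 ] op 0.4 q7 1.657
```

View pics/i_sc.png

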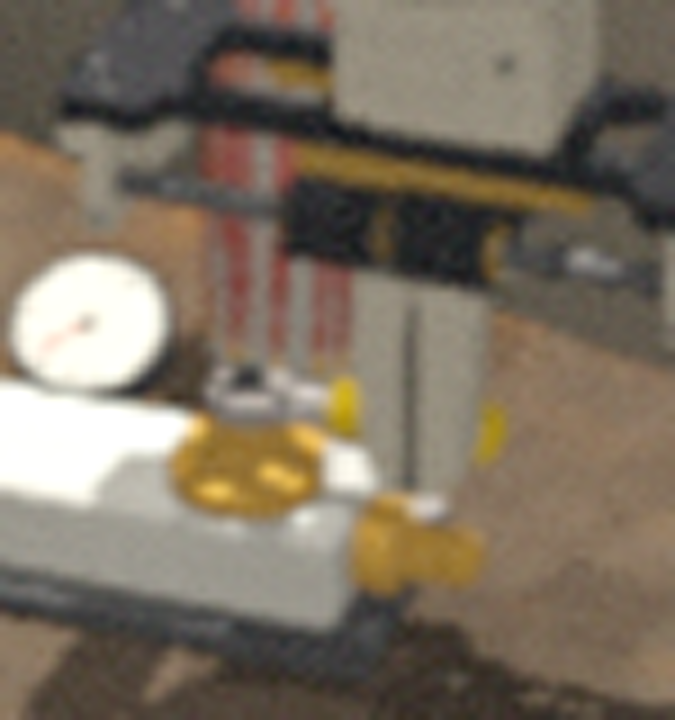

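The lever has come up against its stop (about 8 N). I'm backing off, lifting, and moving aside for a clear view.

```bash
python3 -m pendant '[0,1,0,0,1, 0,2.5,0,0,1, 0,4,0,0,1, -4,4,0,0,1, -8,4,0,0,1, -12,4,0,0,1, -16,4,0,0,1, -20,4,0,0,1, -20,4,-5,0,1, -20,4,-9,0,1, -20,4,-13,0,1, -20,4,-17,0,1, -20,4,-21,0,1, -20,4,-25,0,1, -20,4,-25,0,1, -20,4,-25,0,1, -20,4,-25,0,1]'; python3 - <<'E'
from h import *
S=vision.snapshot("scene"); T=vision.snapshot("top")
cv2.imwrite("pics/j_top.png",T["frame"]); crop(T,235,185,120,80,6.5,"j_topc.png"); crop(S,255,190,115,70,6.5,"j_scc.png")
crop(T,245,212,45,40,16,"j_k.png")
E
```

```text
t: 21.38
eef_pos: [701.8, -301.6, 263.6]
orientation: [[0.005, -0.959, -0.283], [-0.0, -0.283, 0.959], [-1.0, -0.005, -0.002]]
ft_force: [-0.9, 0.7, 0.6]
opening: 0.5
```

View pics/j_topc.png

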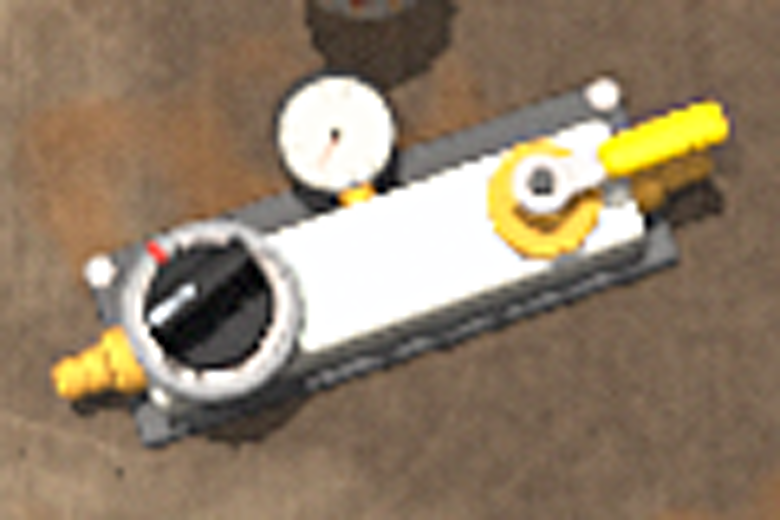

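View pics/j_top.png

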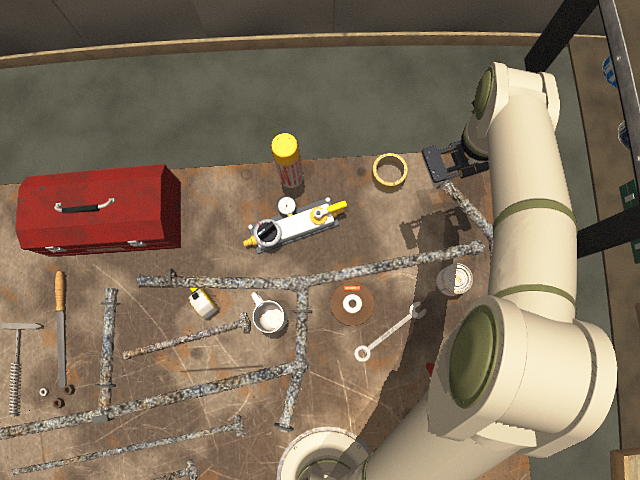

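View pics/j_k.png

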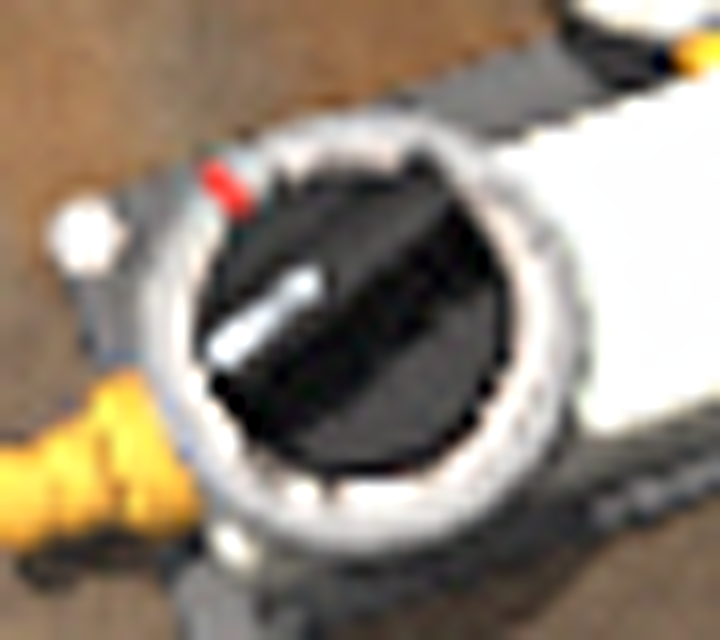

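```bash
python3 - <<'E'
from h import *
T=vision.snapshot("top"); u=lambda x,y: (245+(x+.5)/16-.5,212+(y+.5)/16-.5)
k=np.array([625,136.8]); 
for q in((205,165),(228,190)):
    d=ray(T,u(*q),61)[:2]-k; pa=np.arctan2(d[1],d[0]); print(np.linalg.norm(d),pa)
a=ray(T,u(212,355),103);b=ray(T,u(322,277),103); d=a-b; ka=np.arctan2(d[1],d[0])
print(ka, ka-pa, 60*np.sin((ka-pa)/2))
h=ray(T,uncrop((542,181),235,185),80);e=ray(T,uncrop((725,120),235,185),79);c=ray(T,uncrop((605,162),235,185),79)
d=e-h;print("lever",np.arctan2(d[1],d[0])%6.2832-M[2]-np.pi,np.arctan2(*(e-c)[1::-1])%6.2832-M[2]-np.pi)
print(env.get_state()["t"],env.get_state()["ft_force"])
E
```

```text
38.378178252817285 0.766063540883545
32.682426057035116 0.773641590110978
2.179042188723246 1.405400598612268 38.776838331764274
lever 1.569901708470864 1.581997553532755
21.5333 [ 0.62496684 -0.22308825 -0.55620219]
```

```bash
python3 - <<'E'
from cell import env
print(env.job_done(), env.get_state()["t"])
E
```

```text
the job is handed in; nothing more can be done
the job is handed in; nothing more can be done
```

I turned the knob clockwise to its closed stop, turned it back three clicks and released it, then pushed the lever fully over. The job is handed in; no verdict came back. The clock read 21.5 s at my last check.

- **Stop:** I felt it three clicks clockwise of the start. The torque climbed steadily to about 0.47 N m at the wrist and did not drop off as it had at the earlier click. I held it there for more than 0.2 s. The pin force itself was not measured directly.
- **Three clicks back:** The wrist torque was close to zero at the third click before I let go. In the final top picture the white line lies where it was at the start. The knob measures about 1.41 rad from the red pointer against the ideal 1.50, so the marks are about 39 mm apart (allowed 37.2–44.3 mm). That 0.09 rad shortfall is about what I expect from reading the picture, since the neighbouring clicks would read about 1.08 or 1.92 rad.
- **Lever:** I pushed it with the closed fingers until it met its stop at about 8 N. The final picture gives 1.57–1.58 rad.
- **Bystanders and clearance:** The bystanders look unmoved in the final top picture, judged by eye. The arm ended clear of everything, with contact force near zero.
- **Camera disagreement:** The two cameras differed by about 3 mm on the knob's position. I used the midpoint, and side forces while turning stayed at about 6 N or less.

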